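# Clamp the loaf: push the handle round its L-shaped slot

## Robot

A 6-joint arm with a two-finger parallel gripper is mounted at the origin on the work surface. World frame = base frame: x ahead of the robot, y to its left, z up, the work surface at z = 0. Lengths are in mm, angles in rad, forces in N, time in s.
With the tool pointing down it reaches from about 300 to 775 mm from the base axis. Payload 14.6 kg.
Tool frame: the origin (TCP) lies at the very end of the fingers, on their centre line; the grasp point (between the pads) lies 19 mm behind it; z points along the fingers, y is the line along which they close (so a half turn about z gives the same grasp; the last joint's range is limited). The gripper opens to 94 mm and grips with 3 to 60 N. Pads are 16 mm wide; open, the fingers measure 119 mm over their backs; the gripper's body (75 mm by 177 mm) begins 78 mm behind the grasp point.
Start: joints at [-1.325, 0.3, 1.521, -0, 1.321, -0.067], TCP at [169.241, -523.304, 205.446] pointing down, gripper open.
Joint ranges: [-3.03, 3.03], [-0.79, 2.21], [0.23, 2.52], [-1.04, 4.18], [0, 3.07], [-2.55, 2.55]. Speed limits (rad/s): [2.22, 2.22, 2.57, 3.14, 3.14, 3.14].

## Interface

Orientations are given as [roll, pitch, yaw] about the fixed x, y, z axes, in that order (R = Rz(yaw) Ry(pitch) Rx(roll)).
In Python, from cell import manip gives the robot as it stands.
- The arm moves only by the tool servo_tool, never from a script. Its argument "motion" is a list that holds one entry, the list of rows, each a list of 7 numbers: the shift along the world's x, y, z as a fraction of full scale, then the turn, a rotation vector about the world's x, y, z as a fraction of full scale, then the closure, from 0 (fully open) to 1 (shut). In form: [[[x, y, z, rx, ry, rz, gripper], ...]]. A call has 1 to 10 rows; each row is the pose to reach, as a shift and turn from the pose commanded when the call began, turning the shorter way round; what a row does not reach only later rows make up. Full scale, the value 1, is 0.5 m for a shift and pi rad for a turn. A row lasts 1/10 s, in which the tool goes at most 50 mm and 8.59 degrees, less where a joint would pass 70% of its speed; a pose out of reach is approached as far as the arm can. A call with a number of a shift or a turn outside -1 to 1 is refused whole. A call with a gripper value outside its range is refused whole. The fingers move at their own pace and stop on an object; "newtons" is the grip in N (left out, the last holds). Time passes only in rows, so rows that repeat a pose let the fingers close. It gives the time, the measured TCP pose, the force, the opening and the grip force at its end, in the units of the state.
- manip.read_state(): the state, without advancing time (a new reading comes with each control period).
- manip.camera(name): name is "scene" or "top" or "wrist"; returns a dict with "frame" (420x560x3 uint8, red, green, blue), "range_z" (420x560 float32, mm along the optical axis (not along the pixel's ray), 0 where there is no reading), "vfov" (degrees; the focal length in pixels is half the picture's height over the tangent of half this angle, whatever the lens; pixels are square), "cx", "cy" (the principal point, pixels), "cam_to_world" (4x4, takes a point from camera to world coordinates). Camera axes: x right, y down, z forward; pixel columns grow to the right and rows downward; lengths in mm; the calibration is good to about 2 mm. A picture is of the moment at which its call begins.
- manip.sign_off(): hands the job in; it is judged then, once.
The state is a dict: "clock": time; "joints": joint angles; "qd": joint speeds; "effort": joint torques, N m; "eef_pos": TCP position; "eef_rot": TCP orientation; "wrist_force": force on the tool from outside, world axes, zero at the start; "moment": the same for the moment, N m; "finger_gap": finger opening in mm; "finger_force": force on a finger pad.
Only numpy, scipy, OpenCV 4.12 (cv2) and the standard library are available. Lean on these libraries where they do the work, as an engineer would, in place of code of your own. Each camera call takes 0.05 s, during which the arm holds its last target. There are 200 camera calls.

## Task

Clamp the loaf for slicing: push the clamp's upright steel handle along the long leg of its L-shaped slot, so that the jaw slides up and brings the loaf to the fence, then round the corner and to the very end of the short leg, where it locks. Only push the handle: do not lift it. Leave the mug and the shaker where they stand, and finish with the hand clear of everything.

Things in the scene. Friction and masses are not known exactly. Their poses are not given: they have to be found in the camera images.
- clamp: Loaf clamp fixed to the counter: wooden base 330 x 240 x 22 mm with a metal slot plate 145 x 170 mm (x -80..65, y -85..85) whose top is 34 mm above the counter. Origin on the counter under the middle of the slot's long leg; x along the long leg to the corner and on to jaw, loaf and fence; y along the short leg, corner to end; z up. Place and yaw vary.
- corner (a point): Corner of the 14 mm wide L-shaped slot, on its centre line at the plate's top: clamp frame (40, 0, 34) mm. The long leg runs 80 mm, from (-40, 0) to here; the handle's axis passes here when the long leg is done.
- slot_end (a point): End of the slot's short leg, where the handle's axis must finish: 40 mm from the corner along the clamp's y, at the plate's top; clamp frame (40, 40, 34) mm.
- handle_mid (a point): Upright plain steel cylinder, diameter 28 mm, top 84 mm above the counter; foot flange diameter 38 mm, 4.5 mm high, and below it an 11 mm pin in the slot. This point is on its axis, 25 mm above the plate (59 mm above the counter). Slides with 2 to 3 N of friction (up to 10 N while pushing the loaf), no spring, stays where left. 350 g; only its weight keeps it in the slot.
- jaw (a joint): Travel of jaw and handle along the long leg (clamp's x), in m: 0 open, 0.08 at the corner (stop).
- cross (a joint): Travel of the handle along the short leg (clamp's y), in m: 0 in the long leg, 0.04 at the end of the short leg (stop). It can move only when the handle is at the corner.
- loaf: Crusty loaf, 62 mm (its x) x 200 mm (its y) x 56 mm high, about 450 g, loose across the base between jaw and fence. Origin at the centre of its underside. The wooden jaw (150 mm wide, top 69 mm above the counter, face 121 mm ahead of the handle) pushes it to the fixed fence (65 mm high, inner face at clamp x = 226 mm); with the jaw shut it has 3 mm of play.
- mug_rim (a point): Bystander: white mug, 80 mm in diameter, 90 mm high, standing on the counter beside the clamp on its +y side; this point is the centre of its mouth. Leave alone.
- shaker: Bystander: steel shaker, 42 mm in diameter, 82 mm high, on the counter beside the clamp on its -y side; origin at the centre of its underside. Leave alone.
Not all that is in view belongs to the job. What is meant by the loaf is not purple, and is the smaller of those in its own colour.

How it is judged:
By the outcome, as a careful person would: the job done as asked, in the order asked, and still so for the second after the job is handed in, with the robot touching nothing.
It also fails if it takes over 53 s, if anything falls off the work surface, if the arm or the gripper's body presses on something with over 40 N, if the wrist force passes 120 N, or if a joint passes its speed limit or range.

## Working session

There is one attempt and no reset: what is moved stays moved. The work goes in short steps, Python scripts to look and compute and a tool call to move; the robot and the scene stay as the last step left them, time stands still between calls to the robot, and variables do not carry over. Pictures are saved under pics/ and viewed, at most 10 in all, crops included, and the job is handed in when it is done.

Besides the shell and the picture viewer there is one more tool, called after "Emit:" by a JSON object that holds its "api" and its "payload", one argument or row to a line. servo_tool: Moves the arm, as the interface text tells. Its arguments: {"type":"object","properties":{"motion":{"type":"array"},"newtons":{"type":"number"}},"required":["motion"]}

```bash
mkdir -p pics
cat > h.py <<'E'
import numpy as np, cv2
from cell import manip
def cap(n):
    c=manip.camera(n); f=210/np.tan(np.radians(c["vfov"]/2)); z=c["range_z"]
    v,u=np.mgrid[:420,:560]
    P=np.stack([(u-c["cx"])*z/f,(v-c["cy"])*z/f,z,np.ones_like(z)],-1)@np.array(c["cam_to_world"]).T
    P=P[...,:3]; P[z<=0]=np.nan
    return c["frame"],P
E
python3 - <<'E'
from h import *
for n in("scene","top"):
    f,P=cap(n); cv2.imwrite(f"pics/{n}1.png",f[...,::-1]); np.savez(f"{n}1.npz",f=f,P=P)
print(manip.read_state())
E
```

```text
{'clock': 0.1, 'joints': array([-1.32459354e+00,  3.00411170e-01,  1.52151386e+00,  1.50490219e-05,
        1.32071314e+00, -6.65590171e-02]), 'qd': array([-1.48681068e-05, -1.72840963e-04, -1.82339046e-03, -2.49708506e-04,
       -7.19343356e-04, -7.15192549e-04]), 'effort': array([ 4.39699750e-05, -5.32644546e+01, -3.53284585e+01,  7.09307310e-02,
        2.34470156e-02, -5.96425139e-05]), 'eef_pos': array([ 169.19267368, -523.08026054,  204.94764354]), 'eef_rot': array([-3.14055042e+00, -8.40819590e-05,  3.12758033e-01]), 'wrist_force': array([-0.15968971, -0.00284115,  0.29122891]), 'moment': array([-0.01877676,  0.0024824 , -0.04082432]), 'finger_force': 0.0, 'finger_gap': 94.31138895742458}
```

View pics/scene1.png

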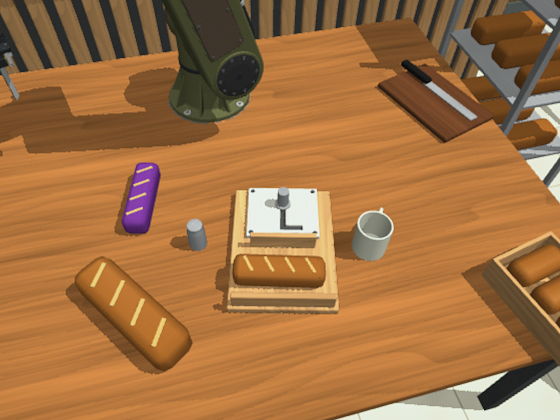

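View pics/top1.png

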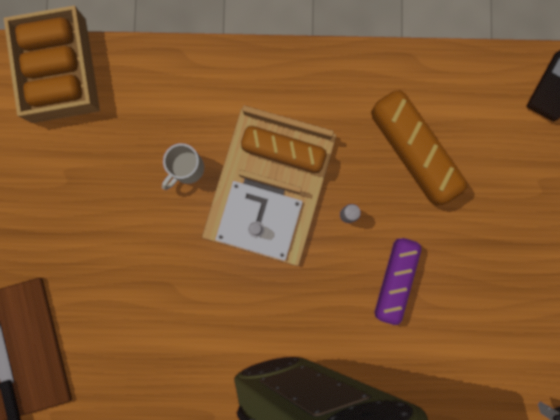

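The clamp is in the middle of the top view: handle at about (256,228), plate (220-300, 182-258), slot corner near (266,200) and short leg end near (248,197). The mug is at (182,163) and the shaker at (351,213). The loaf is already in the clamp.

```bash
python3 - <<'E'
from h import *
for n in("top","scene"):
    d=np.load(n+"1.npz");f,P=d["f"].astype(int),d["P"]
    z=P[...,2]; sat=f.max(-1)-f.min(-1)
    if n=="top":
        roi=np.zeros(z.shape,bool); roi[165:280,195:335]=1
    else:
        roi=np.zeros(z.shape,bool); roi[180:250,235:330]=1
    plate=roi&(sat<35)&(abs(z-34)<7)&(f.mean(-1)>110)
    R=cv2.minAreaRect(P[plate][:,:2].astype(np.float32)); print(n,"plate",plate.sum(),R,np.median(z[plate]))
    slot=roi&(sat<40)&(abs(z-28)<16)&(f.mean(-1)<90)
    hd=roi&(z>78)&(sat<40)&(z<90)
    print("handle top",hd.sum(),P[hd].mean(0),P[hd].min(0),P[hd].max(0))
    if n=="top":
        for nm,(u,v) in dict(corner=(265,199),end=(249,197),mug=(182,163),shaker=(351,212)).items(): print(nm,P[v,u])
        for nm,b in dict(mug=(135,215,150,210),shaker=(195,230,335,370)).items():
            Q=P[b[0]:b[1],b[2]:b[3]].reshape(-1,3);Q=Q[Q[:,2]>70];print(nm,Q.min(0),Q.max(0))
E
python3 - <<'E'
import cv2
f=cv2.imread('pics/top1.png')[100:275,195:345]
cv2.imwrite('pics/crop1.png',cv2.resize(f,None,fx=3.4,fy=3.4,interpolation=cv2.INTER_CUBIC))
E
```

```text
top plate 4036 ((520.3949584960938, 91.8894271850586), (171.443359375, 147.71951293945312), 74.9619369506836) 34.33648729417723
handle top 134 [516.17004684 115.15394926  84.81310537] [486.4659613   83.47451213  78.11294012] [638.52722062 237.22710302  89.9054954 ]
corner [570.32187493  78.08682991  24.16373827]
end [573.47750482 115.80408893  31.47321485]
mug [655.47764273 282.29015255   7.40297093]
shaker [ 539.1048075  -119.07276357   80.8434742 ]
mug [592.56133082 228.54319985  70.05844937] [685.47858104 311.58245389  95.86279651]
shaker [ 523.55397055 -140.22422838   70.10234754] [ 558.0997674  -104.54569202   87.2165584 ]
scene plate 2697 ((515.8314208984375, 93.95054626464844), (169.48135375976562, 147.54379272460938), 74.95808410644531) 34.82389946864396
handle top 95 [497.55248681  98.80962754  84.17706515] [483.39261941  86.25720111  78.06883615] [508.75415497 112.35657552  89.41014849]
```

View pics/crop1.png

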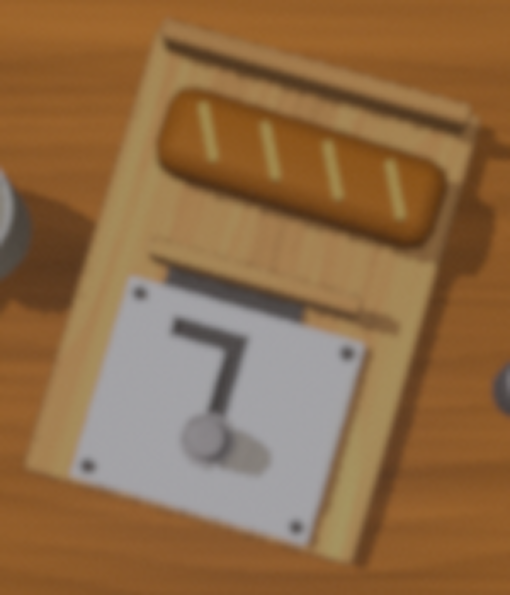

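Emit:
{"api": "servo_tool", "payload": {
  "motion": [
    [[0.28,0.64,0,0,0,-0.183,1],[0.28,0.64,0,0,0,-0.183,1],[0.28,0.64,0,0,0,-0.183,1],[0.28,0.64,0,0,0,-0.183,1],[0.28,0.64,0,0,0,-0.183,1],[0.28,0.64,0,0,0,-0.183,1],[0.28,0.64,0,0,0,-0.183,1],[0.28,0.64,0,0,0,-0.183,1],[0.28,0.64,0,0,0,-0.183,1],[0.28,0.64,0,0,0,-0.183,1]]
  ],
  "newtons": 20
}}

```text
clock: 1.1
eef_pos: [309.0, -204.0, 205.4]
eef_rot: [3.141, 0.0, -0.263]
wrist_force: [-1.1, -0.7, 0.4]
finger_gap: 17.2
finger_force: 0.0
```

Emit:
{"api": "servo_tool", "payload": {
  "motion": [
    [[0.27,0.63,0,0,0,0,1],[0.27,0.63,0,0,0,0,1],[0.27,0.63,0,0,0,0,1],[0.27,0.63,0,0,0,0,1],[0.27,0.63,0,0,0,0,1],[0.27,0.63,0,0,0,0,1],[0.27,0.63,0,0,0,0,1],[0.27,0.63,0,0,0,0,1],[0.27,0.63,0,0,0,0,1],[0.27,0.63,0,0,0,0,1]]
  ]
}}

```text
clock: 2.1
eef_pos: [444.3, 110.0, 205.2]
eef_rot: [3.141, 0.0, -0.264]
wrist_force: [-0.1, -0.0, -0.2]
finger_gap: 0.3
finger_force: 0.0
```

Run:
```python
from h import *
s=manip.read_state(); print(s["eef_pos"],s["eef_rot"],s["joints"],s["finger_gap"])
f,P=cap("wrist"); cv2.imwrite("pics/w1.png",f[...,::-1]); np.savez("w1.npz",f=f,P=P)
z=P[...,2]; sat=np.ptp(f.astype(int),axis=-1)
hd=(abs(z-84)<3)&(sat<40)&(np.hypot(P[...,0]-492,P[...,1]-100)<35)
print(hd.sum(), cv2.minEnclosingCircle(P[hd][:,:2].astype(np.float32)) if hd.any() else 0)
```

```text
[444.27154095 110.04055343 205.22772246] [ 3.14122170e+00  4.66642868e-04 -2.64384340e-01] [ 1.62835569e-01  9.32241533e-02  1.76886605e+00 -1.50581422e-04
  1.28008086e+00  1.99805935e+00] 0.3134298160490541
629 ((495.0270690917969, 98.44721221923828), 13.765239715576172)
```

View pics/w1.png

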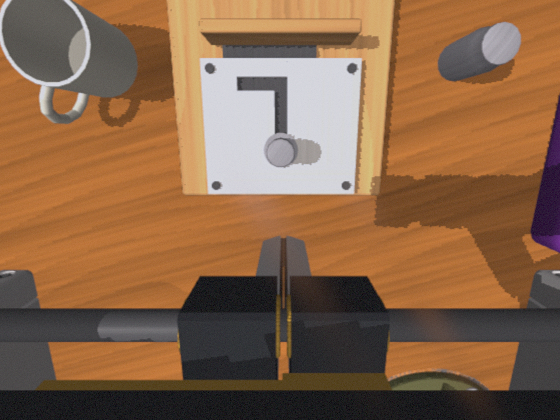

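The wrist view shows the handle at (281,150), the slot corner at about (281,83) and the short leg's end at (240,83), on the mug side. The closed fingers are lined up behind the handle.

Run:
```python
from h import *
d=np.load("w1.npz");f,P=d["f"].astype(int),d["P"];z=P[...,2];sat=np.ptp(f,axis=-1);g=f.mean(-1)
roi=np.zeros(z.shape,bool);roi[50:205,190:370]=1
pl=roi&(sat<35)&(abs(z-34)<3)&(g>130)
R=cv2.minAreaRect(P[pl][:,:2].astype(np.float32));print(R,pl.sum())
a=-0.2625;X=np.array([np.cos(a),np.sin(a)]);Y=np.array([-X[1],X[0]])
O=np.array(R[0])+7.5*X
# slot dark pixels projected on the plate plane via wrist depth
sl=roi&(sat<40)&(g<95);sl[:70]=0;sl[130:]=0;sl[:,:230]=0;sl[:,295:]=0
q=(P[sl][:,:2]-O);qx,qy=q@X,q@Y
print("O",O,"slot x",np.nanpercentile(qx,[1,99]),"y",np.nanpercentile(qy,[1,99]),"z",np.nanmedian(z[sl]))
for nm,p in dict(handle=[495.03,98.45],tcp=[444.3,110]).items(): print(nm,(np.array(p)-O)@X,(np.array(p)-O)@Y)
for p in [(40,0),(40,40)]: print(p,O+p[0]*X+p[1]*Y)
```

```text
((516.6995849609375, 92.74531555175781), (170.45762634277344, 145.1521453857422), 74.96407318115234) 18366
O [523.94266689  90.79909764] slot x [-7.23534363 46.19640426] y [-4.78653595 46.33374334] z 28.224548839625186
handle -29.90761844116303 -0.11389832551251852
tcp -81.89700019887394 -2.123770075399165
(40, 0) [562.57243719  80.41926881]
(40, 40) [572.95226603 119.04903911]
```

Emit:
{"api": "servo_tool", "payload": {
  "motion": [
    [[0,0,-0.1,0,0,0,1],[0,0,-0.2,0,0,0,1],[0,0,-0.28,0,0,0,1],[0,0,-0.31,0,0,0,1],[0,0,-0.31,0,0,0,1],[0,0,-0.31,0,0,0,1]]
  ]
}}

```text
clock: 2.75
eef_pos: [444.8, 110.9, 51.4]
eef_rot: [-3.141, -0.001, -0.264]
wrist_force: [-0.7, 0.6, 0.8]
finger_gap: 0.4
finger_force: 0.0
```

Emit:
{"api": "servo_tool", "payload": {
  "motion": [
    [[0.01,-0.0027,0,0,0,0,1],[0.02,-0.0054,0,0,0,0,1],[0.028,-0.0075,0,0,0,0,1],[0.036,-0.0097,0,0,0,0,1],[0.044,-0.0118,0,0,0,0,1],[0.052,-0.014,0,0,0,0,1],[0.06,-0.0161,0,0,0,0,1],[0.068,-0.0183,0,0,0,0,1],[0.076,-0.0204,0,0,0,0,1],[0.08,-0.0215,0,0,0,0,1]]
  ]
}}

```text
clock: 3.75
eef_pos: [484.5, 100.9, 50.4]
eef_rot: [3.142, 0.0, -0.262]
wrist_force: [-2.6, 0.5, 0.3]
finger_gap: 0.4
finger_force: 0.7
```

```bash
cat >> h.py <<'E'
X=np.array([np.cos(-.2625),np.sin(-.2625)]);Y=np.array([-X[1],X[0]]);O=np.array([523.94,90.8])
def handle(n):
    f,P=cap(n);z=P[...,2];sat=np.ptp(f.astype(int),axis=-1)
    q=P[...,:2]-O;qx,qy=q@X,q@Y
    hd=(abs(z-84)<3)&(sat<40)&(qx>-50)&(qx<62)&(abs(qy-15)<45)
    s=manip.read_state();t=s["eef_pos"]
    print(n,"tcp clamp",(t[:2]-O)@X,(t[:2]-O)@Y,t[2],"F",s["wrist_force"],s["eef_rot"])
    if hd.sum()>3:
        c=P[hd][:,:2]-O; (cx,cy),r=cv2.minEnclosingCircle(np.c_[c@X,c@Y].astype(np.float32)); print("handle",hd.sum(),cx,cy,r,"max",(c@X).max(),(c@Y).min(),(c@Y).max(), "top z",np.median(P[hd][:,2]))
    return f,P
E
python3 - <<'E'
from h import *
handle("wrist")
f,P=handle("scene"); cv2.imwrite("pics/s2.png",f[...,::-1])
E
```

```text
wrist tcp clamp -40.51871757086556 -0.5123657092674464 50.38439722417168 F [-0.01246786  0.30883731 -0.03960598] [-3.14158681e+00 -6.59118700e-05 -2.62220266e-01]
handle 2426 -19.901235580444336 -1.115340232849121 17.024126052856445 max -2.954137087024073 -13.758339131066734 13.705094958246228 top z 84.98463906744246
scene tcp clamp -40.66972670512933 -0.5159816546557591 50.413416407969635 F [-0.56463109  0.07958015 -0.86514292] [-3.14155693e+00 -2.30068879e-04 -2.62199204e-01]
handle 90 -18.601070404052734 1.174096941947937 18.521316528320312 max -0.144282781001363 -11.275342127368322 14.69469012142217 top z 84.25277722319942
```

View pics/s2.png

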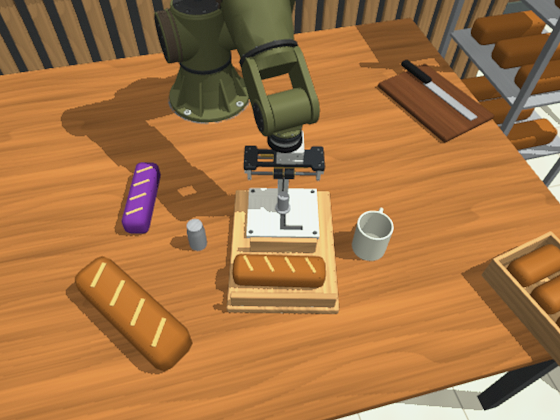

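The fingers sit at (283,190) behind the handle, which has moved about 12 mm. The jaw, loaf, mug and shaker look undisturbed. I'll continue along the long leg.

Emit:
{"api": "servo_tool", "payload": {
  "motion": [
    [[0.01,-0.0027,0,0,0,0,1],[0.02,-0.0054,0,0,0,0,1],[0.03,-0.0081,0,0,0,0,1],[0.04,-0.0107,0,0,0,0,1],[0.05,-0.0134,0,0,0,0,1],[0.06,-0.0161,0,0,0,0,1],[0.07,-0.0188,0,0,0,0,1],[0.08,-0.0215,0,0,0,0,1],[0.088,-0.0236,0,0,0,0,1],[0.096,-0.0258,0,0,0,0,1]]
  ]
}}

```text
clock: 4.85
eef_pos: [532.1, 88.1, 50.4]
eef_rot: [3.141, 0.001, -0.262]
wrist_force: [-6.6, 1.8, 2.7]
finger_gap: 0.2
finger_force: 3.2
```

Emit:
{"api": "servo_tool", "payload": {
  "motion": [
    [[0.002,-0.0005,0,0,0,0,1],[0.004,-0.0011,0,0,0,0,1],[0.006,-0.0016,0,0,0,0,1],[0.008,-0.0021,0,0,0,0,1],[0.009,-0.0024,0,0,0,0,1],[0.01,-0.0027,0,0,0,0,1],[0.01,-0.0027,0,0,0,0,1]]
  ]
}}

```text
clock: 5.55
eef_pos: [537.0, 86.7, 50.4]
eef_rot: [3.141, 0.001, -0.262]
wrist_force: [-5.4, 1.4, 1.9]
finger_gap: 0.4
finger_force: 2.7
```

Run:
```python
from h import *
f,P=handle("wrist"); cv2.imwrite("pics/w3.png",f[...,::-1])
```

```text
wrist tcp clamp 13.648244358345513 -0.5650945297704469 50.362806338565186 F [-6.00748197  0.44175527  2.30948689] [ 3.14136409e+00  1.03926546e-03 -2.62099453e-01]
handle 2417 34.508949279785156 -1.2580386400222778 16.827392578125 max 51.077013072622734 -13.697341581634435 13.687274853655122 top z 84.9736908308478
```

View pics/w3.png

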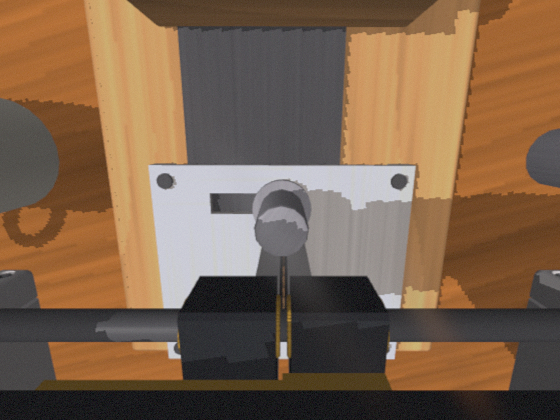

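The handle (280,205-230) is about 3 mm short of the corner, and the short leg is open to its left at (232,203). I'll creep to the stop.

Emit:
{"api": "servo_tool", "payload": {
  "motion": [
    [[0.002,-0.0005,0,0,0,0,1],[0.004,-0.0011,0,0,0,0,1],[0.006,-0.0016,0,0,0,0,1],[0.006,-0.0016,0,0,0,0,1]]
  ]
}}

```text
clock: 6.0
eef_pos: [539.8, 85.9, 50.4]
eef_rot: [3.141, 0.002, -0.262]
wrist_force: [-6.9, 0.6, 3.8]
finger_gap: 0.4
finger_force: 3.4
```

Emit:
{"api": "servo_tool", "payload": {
  "motion": [
    [[0.001,-0.0003,0,0,0,0,1],[0.002,-0.0005,0,0,0,0,1],[0.002,-0.0005,0,0,0,0,1]]
  ]
}}

```text
clock: 6.3
eef_pos: [540.1, 85.9, 50.4]
eef_rot: [3.141, 0.003, -0.262]
wrist_force: [-13.7, 1.8, 7.2]
finger_gap: 0.4
finger_force: 6.4
```

Emit:
{"api": "servo_tool", "payload": {
  "motion": [
    [[0.001,-0.0003,0,0,0,0,1],[0.002,-0.0005,0,0,0,0,1],[0.002,-0.0005,0,0,0,0,1]]
  ]
}}

```text
clock: 6.6
eef_pos: [540.4, 85.8, 50.4]
eef_rot: [3.141, 0.005, -0.262]
wrist_force: [-18.3, 3.6, 12.8]
finger_gap: 0.6
finger_force: 9.5
```

Run:
```python
from h import *
handle("wrist")
```

```text
wrist tcp clamp 17.175729652008236 -0.5192821782168662 50.36910820341477 F [-18.37964641   3.39903358  11.3667216 ] [ 3.14069376  0.00493083 -0.26182607]
handle 2398 37.626617431640625 -1.1260995864868164 16.61540412902832 max 53.862256954386055 -13.67241633389271 13.292758392512958 top z 84.8978744189891
```

Emit:
{"api": "servo_tool", "payload": {
  "motion": [
    [[-0.015,0.004,0,0,0,0,1],[-0.029,0.0078,0,0,0,0,1],[-0.029,0.0078,0,0,0,0,1],[-0.04,-0.03,0,0,0,0,1],[-0.0497,-0.0694,0,0,0,0,1],[-0.0497,-0.0694,0,0,0,0,1],[-0.015,-0.0787,0,0,0,0,1],[0.0197,-0.0881,0,0,0,0,1],[0.0197,-0.0881,0,0,0,0,1],[0.0197,-0.0881,0,0,0,0,1]]
  ]
}}

```text
clock: 7.65
eef_pos: [551.8, 41.8, 50.1]
eef_rot: [3.142, 0.0, -0.262]
wrist_force: [0.4, 0.1, 0.0]
finger_gap: 0.7
finger_force: 0.0
```

Run:
```python
from h import *
f,P=handle("wrist"); cv2.imwrite("pics/w4.png",f[...,::-1])
```

```text
wrist tcp clamp 39.35665685997886 -40.13361238063177 50.19447922772991 F [-0.43519757  0.32786166  0.40252029] [ 3.14147858e+00  5.99692254e-04 -2.61816418e-01]
handle 1427 42.672306060791016 -8.82470989227295 22.286865234375 max 54.190920501736926 -29.963768378984497 13.452748540553555 top z 84.95480599863976
```

View pics/w4.png

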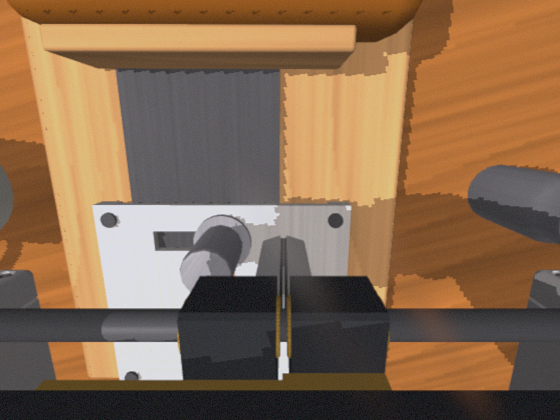

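The fingers (285,255) now stand beside the handle (215,250) on its -y side, level with the short leg. I'll push along +y, gently at first.

Emit:
{"api": "servo_tool", "payload": {
  "motion": [
    [[0.0026,0.0097,0,0,0,0,1],[0.0052,0.0193,0,0,0,0,1],[0.0068,0.0251,0,0,0,0,1],[0.0083,0.0309,0,0,0,0,1],[0.0099,0.0367,0,0,0,0,1],[0.0114,0.0425,0,0,0,0,1],[0.0114,0.0425,0,0,0,0,1]]
  ]
}}

```text
clock: 8.4
eef_pos: [557.8, 62.9, 50.4]
eef_rot: [-3.141, 0.0, -0.262]
wrist_force: [-0.5, 0.0, -0.9]
finger_gap: 0.0
finger_force: 0.0
```

Emit:
{"api": "servo_tool", "payload": {
  "motion": [
    [[0.0021,0.0077,0,0,0,0,1],[0.0042,0.0154,0,0,0,0,1],[0.0062,0.0232,0,0,0,0,1],[0.0083,0.0309,0,0,0,0,1],[0.0104,0.0386,0,0,0,0,1]]
  ]
}}

```text
clock: 8.9
eef_pos: [563.1, 82.3, 50.4]
eef_rot: [3.142, 0.0, -0.262]
wrist_force: [-0.8, -1.2, -0.1]
finger_gap: 0.4
finger_force: 0.8
```

Run:
```python
from h import *
f,P=handle("wrist"); cv2.imwrite("pics/w5.png",f[...,::-1])
```

```text
wrist tcp clamp 40.00665771919653 2.38943121137507 50.435263858516876 F [ 0.32693782 -0.07259239  0.13809669] [-3.14138700e+00 -1.09661199e-04 -2.61824172e-01]
handle 1401 45.755069732666016 14.81622314453125 26.33363151550293 max 54.199578454471535 -11.309541486703196 40.957702540617014 top z 84.89467734616022
```

View pics/w5.png

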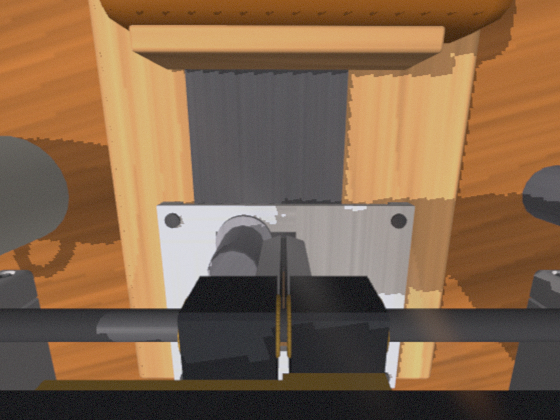

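The handle (242,240) has gone round the corner and is about 27 mm along the short leg. It still has 13 mm to go.

Emit:
{"api": "servo_tool", "payload": {
  "motion": [
    [[0.0016,0.0058,0,0,0,0,1],[0.0031,0.0116,0,0,0,0,1],[0.0047,0.0174,0,0,0,0,1],[0.0057,0.0212,0,0,0,0,1],[0.0065,0.024,0,0,0,0,1],[0.007,0.026,0,0,0,0,1],[0.007,0.026,0,0,0,0,1]]
  ]
}}

```text
clock: 9.65
eef_pos: [566.4, 94.5, 50.5]
eef_rot: [3.141, 0.0, -0.262]
wrist_force: [-1.5, -6.0, 2.7]
finger_gap: 0.2
finger_force: 2.7
```

Emit:
{"api": "servo_tool", "payload": {
  "motion": [
    [[0.0005,0.002,0,0,0,0,1],[0.001,0.004,0,0,0,0,1],[0.001,0.004,0,0,0,0,1]]
  ]
}}

```text
clock: 9.95
eef_pos: [566.6, 95.1, 50.6]
eef_rot: [3.139, 0.001, -0.262]
wrist_force: [-5.5, -14.7, 5.3]
finger_gap: 0.3
finger_force: 8.2
```

Emit:
{"api": "servo_tool", "payload": {
  "motion": [
    [[0.0005,0.002,0,0,0,0,1],[0.001,0.004,0,0,0,0,1],[0.001,0.004,0,0,0,0,1]]
  ]
}}

```text
clock: 10.25
eef_pos: [566.8, 95.7, 50.7]
eef_rot: [3.136, 0.001, -0.263]
wrist_force: [-9.7, -25.4, 10.0]
finger_gap: 0.3
finger_force: 13.9
```

Emit:
{"api": "servo_tool", "payload": {
  "motion": [
    [[-0.005,-0.0193,0,0,0,0,1],[-0.0156,-0.058,0,0,0,0,1],[-0.0156,-0.058,0,0,0,0,1],[-0.0156,-0.058,0,0,0,0,1],[-0.0156,-0.058,0.08,0,0,0,1],[-0.0156,-0.058,0.18,0,0,0,1],[-0.08,-0.058,0.28,0,0,0,1],[-0.16,-0.058,0.3,0,0,0,1],[-0.2,-0.058,0.3,0,0,0,1],[-0.2,-0.058,0.3,0,0,0,1]]
  ]
}}

```text
clock: 11.25
eef_pos: [466.3, 70.8, 201.6]
eef_rot: [-3.141, -0.002, -0.261]
wrist_force: [0.7, -0.0, 0.2]
finger_gap: 0.7
finger_force: 0.0
```

Run:
```python
from h import *
f,P=handle("wrist"); g,_=handle("scene"); cv2.imwrite("pics/w6.png",np.hstack([f[:,:380],g[100:520,150:]])[...,::-1] if False else f[...,::-1])
cv2.imwrite("pics/s6.png",g[...,::-1])
```

```text
wrist tcp clamp -49.38477013203499 -34.16552305314225 201.22209460015 F [ 0.00336725  0.23682385 -0.48810488] [-3.14084240e+00 -1.54311158e-03 -2.61241160e-01]
handle 714 39.8382682800293 39.241668701171875 13.896615982055664 max 53.160236023563556 26.101625581220496 52.819400154548 top z 85.03774499229851
scene tcp clamp -48.82138913324508 -34.169890842181175 200.82749922715954 F [0.07117677 0.68810459 0.13165189] [-3.14111658e+00 -9.04761505e-04 -2.61435147e-01]
handle 89 40.520870208740234 40.94994354248047 13.628572463989258 max 53.70110192145203 27.737300090833124 52.94700990957427 top z 84.7019719717265
```

View pics/w6.png

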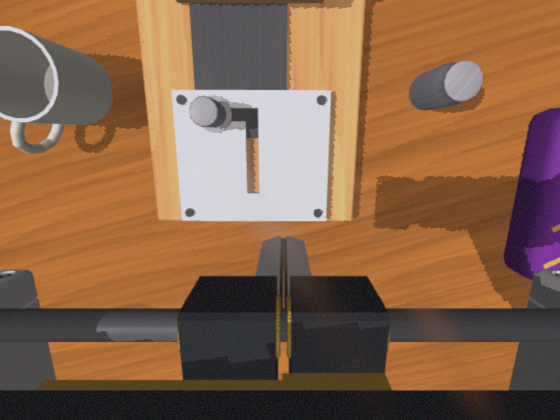

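View pics/s6.png

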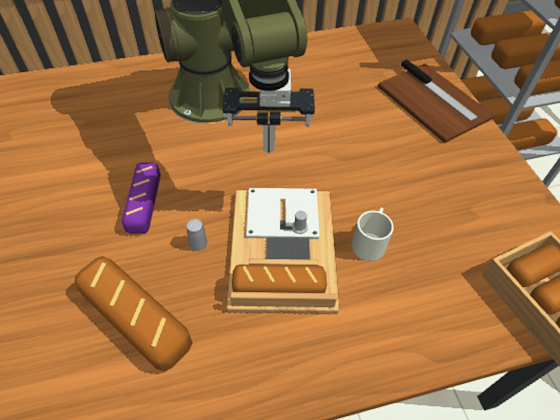

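The handle is at the end of the short leg: (208,110) in the wrist view, about (40, 39-41) in the clamp frame, and I felt the stop. The loaf is against the fence, the mug and shaker are where they were, and the hand is clear.

```bash
python3 -c "
from cell import manip
print(manip.sign_off())"
```

```text
the job is handed in; nothing more can be done
None
```

The clamp is locked, with the handle at the end of the short leg and the loaf against the fence; the mug and shaker weren't touched, the hand is clear, and the job was handed in at about 11 s.

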